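# Hold a tool-handle blank in the V-block jig

## Robot

A 6-joint arm with a two-finger parallel gripper is mounted at the origin on the work surface. World frame = base frame: x ahead of the robot, y to its left, z up, the work surface at z = 0. Lengths are in m, angles in rad, forces in N, time in s.
With the tool pointing down it reaches from about 0.275 to 0.725 m from the base axis. Payload 5.6 kg.
Tool frame: the origin (TCP) lies at the very end of the fingers, on their centre line; the grasp point (between the pads) lies 19 mm behind it (env.grasp_offset is the distance from the TCP to the grasp point, in m); z points along the fingers, y is the line along which they close (so a half turn about z gives the same grasp; the last joint's range is limited). The gripper opens to 85 mm and grips with 20 to 120 N. Pads are 22 mm wide; open, the fingers measure 114 mm over their backs; the gripper's body (76 mm by 85 mm) begins 54 mm behind the grasp point. The pads swing forward as they close: fully open they stand 13 mm farther back than shut.
Start: joints at [-0.875, 0.255, 0.108, 0, -1.424, -0.285], TCP at [0.22, -0.504, 0.21] pointing down, gripper open.
Joint ranges: [-2.95, 2.95], [-1.21, 1.97], [-1.09, 1.5], [-2.87, 1.71], [-2.94, -0.07], [-3.05, 3.05]. Speed limits (rad/s): [2.57, 2.57, 3.14, 3.14, 3.14, 3.14].

## Interface

Orientations are given as [roll, pitch, yaw] about the fixed x, y, z axes, in that order (R = Rz(yaw) Ry(pitch) Rx(roll)).
In Python, from plant import env, eyes gives the robot as it stands. Calls block until the motion is done:
- env.move_to(position, orientation): joint-space move of the TCP to a pose.
- env.move_linear(position, orientation=None, rate=0.15): straight line of the TCP; orientation=None keeps the orientation; rate is the mean speed in m/s.
- env.set_joints(angles): joint-space move.
- env.gripper_to(opening, grip_force=None): finger opening in m; grip_force is the grip in N (None keeps the last); returns when the fingers have stopped.
- env.pause(seconds).
- env.inverse_kinematics(position, orientation): joint angles nearest the present ones, or None.
- eyes.get_image(name): name is "scene" or "top" or "wrist"; returns the picture (480x640x3 uint8, red, green, blue); there is no depth.
- eyes.calibration(name): a dict with "fov_y" (degrees; the focal length in pixels is half the picture's height over the tangent of half this angle, whatever the lens; pixels are square), "cx", "cy" (the principal point, pixels), "position" and "attitude" of the camera in the world. Camera axes: x right, y down, z forward; pixel columns grow to the right and rows downward; lengths in m; the calibration is good to about 2 mm. A picture is of the moment at which its call begins: read the wrist's pose just before it. calibration takes no time and is no camera call; for the wrist camera it gives the pose at the moment of the call.
A pose or a line that the arm cannot do raises env.PlanningError and nothing moves.
- env.hand_in(): hands the job in; it is judged then, once.
Readings, each from a call of its own:
- env.current_t(): time.
- env.current_joint_positions(): joint angles.
- env.current_joint_velocities(): joint speeds.
- env.current_joint_torque(): joint torques, N m.
- env.current_ee_pos(): TCP position.
- env.current_tcp_rot(): TCP orientation.
- env.current_force(): force on the tool from outside, world axes, zero at the start.
- env.current_ft_torque(): the same for the moment, N m.
- env.current_opening(): finger opening in m.
- env.current_gripper_force(): force on a finger pad.
Only numpy, scipy, OpenCV 4.12 (cv2) and the standard library are available. Lean on these libraries where they do the work, as an engineer would, in place of code of your own. Each camera call takes 0.05 s, during which the arm holds its last target. There are 200 camera calls.

## Task

Take the handle blank with the brass ferrule off its rest, lay it (do not drop it) in the V of the blue jig with the ferrule towards the red stop, and let go. Then slide the jaw along (the orange tab is there for that) until it bears on the blank's end and has pushed the ferrule firmly against the red stop, leave the jaw there, and finish by pressing down on top of the blank with the fingers, so that it is held on both sides of the V about evenly with some 15 N; you finish while still pressing, without letting go. Leave the plain dark blank, the jar, the mallet and the screwdriver alone.

Things in the scene. Friction and masses are not known exactly. Their poses are not given: they have to be found in the camera images.
- blank: The blank to be held: pale wooden cylinder, 40 mm diameter, 120 mm long, with a brass ferrule (30 mm diameter, 15 mm long) on one end; 0.11 to 0.18 kg. Origin on its axis at the middle of the wood; x runs along it to the ferrule, whose end face is at x = +75 mm; tail end at x = -60 mm. It starts lying level in a rest, axis 44 mm above the bench.
- blank_tip (a point): Centre of the ferrule's end face on the blank. Same axes as the blank.
- blank_tail (a point): Centre of the blank's tail end face (wood). Same axes as the blank.
- plain_blank: A dark wooden cylinder without ferrule, 40 mm in diameter and 120 mm long, in a rest of its own; not to be used. Origin at its middle.
- rest_a: Fixed wooden rest under the ferruled blank: plank 115 x 66 x 10 mm with two V-notched lands 30 mm long at x = -40 and +40 mm, up to 35 mm high, and a free gap of 50 mm between them for fingers. Origin at the centre of its underside; x along the V towards the ferrule, z up. The blank lies up to 8 mm off centre along x.
- rest_b: The same kind of rest, which carries the plain dark blank. The two rests lie side by side, 130 mm or more between centres; which is nearer the robot varies.
- jig: Fixed V-block jig, blue base 295 x 100 x 20 mm (x -195 to +100). Origin at bench height under the V's middle; x along the V to the red stop, y left, z up. 90 degree V along y = 0: bottom line 30 mm, edges 49 mm above the bench; two lands 30 mm long at x = -40 and +40 mm, a free 50 mm gap for fingers between. Blank seated: axis 58.3 mm, top 78.3 mm above the bench.
- vee_left: Left flank (+y of the jig) of the V, steel, 45 degrees. Same origin and axes as the jig.
- vee_right: Right flank (-y of the jig) of the V, steel, 45 degrees. Same origin and axes as the jig.
- stop: Fixed red end stop of the jig, 18 mm thick, 56 mm wide, its top 75 mm above the bench. Its origin is at jig x = +75 mm at bench height; the face that the ferrule comes up against is the plane x = 0 of this body, facing the V. Same axes as the jig.
- jaw_pad: Aluminium face plate of the sliding jaw, 44 mm wide, from 25 to 69 mm above the bench. Origin on the face that meets the blank's tail, at bench height; x points to the stop. It moves with the jaw.
- jaw (a joint): Sliding jaw of the jig: how far it is open, m. Face to stop is 135 mm (the blank's whole length) plus this value; at 0 its face is at jig x = -60 mm. It opens towards -x of the jig, up to 0.075; starts 0.035 to 0.065 open; stays where it is left; slides with about 2 N. The jaw block is 30 mm thick behind its face, top 72 mm above the bench.
- jaw_tab (a point): Centre of the top of the orange tab by which the jaw is moved (pushed from behind or pinched from above): 12 mm thick along the jig's x, 34 mm wide, top 110 mm above the bench, rising from the jaw block's top at 72 mm. It stands 24 mm behind the jaw's face, its rear flush with the block's rear. Same axes as the jig.
- screw_jar: Glass jar with a blue lid, 64 mm in diameter, 85 mm high, standing; leave alone. Origin at the centre of its underside.
- mallet: Wooden mallet lying on the bench, head 64 mm in diameter and 110 mm long, handle 160 mm; leave alone. Origin on the bench under the head's middle.
- screwdriver: Yellow-handled screwdriver about 210 mm long lying on the bench near the robot; leave alone. Origin under its middle.
Things that resemble listed ones, but are neither listed nor needed, are in the scene too. Leave any pink or turquoise look-alike of the blank alone.

How it is judged:
By the outcome, as a careful person would: the job done as asked, in the order asked, and still so for the second after the job is handed in, while the arm keeps its last pose, push and grip.
It also fails if it takes over 67 s, if anything falls off the work surface, if the arm or the gripper's body presses on something with over 40 N, if the wrist force passes 120 N, or if a joint passes its speed limit or range.

## Working session

There is one attempt and no reset: what is moved stays moved. The work goes in short steps, each a Python script; the robot and the scene stay as the last script left them, time stands still between calls to the robot, and variables do not carry over. Pictures are saved under pics/ and viewed, at most 10 in all, crops included, and the job is handed in when it is done.

```bash
ls; mkdir -p pics
python3 - <<'E'
from plant import env, eyes
import cv2
for n in("scene","top"):
    im=eyes.get_image(n); cv2.imwrite(f"pics/{n}0.png",im[:,:,::-1]); print(n,eyes.calibration(n))
print(eyes.calibration("wrist"),env.current_t())
E
```

```text
pics
scene {'fov_y': 46.14450195828449, 'cx': 316.7690127342834, 'cy': 239.23266379630215, 'position': array([ 1.36697332, -0.49508403,  1.27256897]), 'attitude': array([-2.47739308, -0.0160262 ,  1.12098006])}
top {'fov_y': 44.803733114356454, 'cx': 323.4377052417643, 'cy': 240.72485971674135, 'position': array([ 0.45158847, -0.0733388 ,  1.62619813]), 'attitude': array([-3.08410516e+00,  2.36630314e-03, -1.55914812e+00])}
{'fov_y': 62.146993709495675, 'cx': 328.0575146273695, 'cy': 229.58723293263208, 'position': array([ 0.14321888, -0.53690772,  0.37212086]), 'attitude': array([ 2.81616765e+00, -1.48981399e-03,  1.98260402e+00])} 0.1
```

View pics/top0.png

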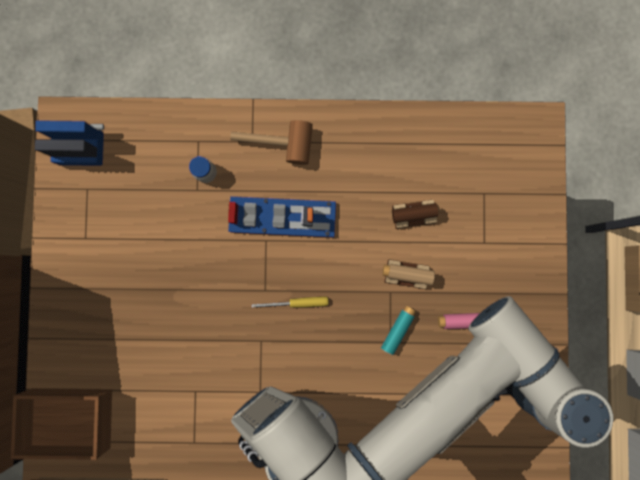

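View pics/scene0.png

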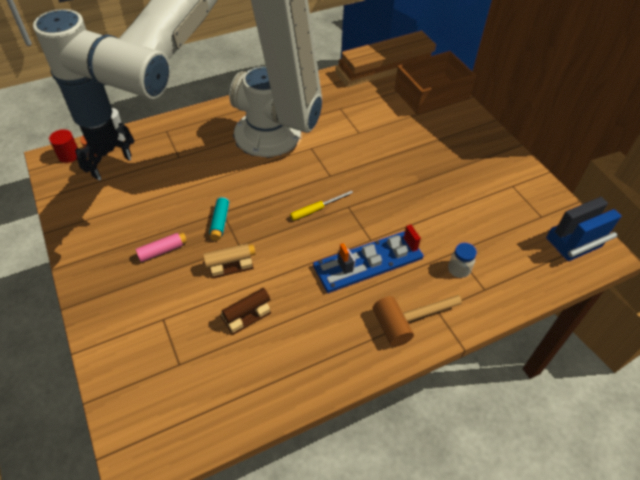

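Top view: the ferruled pale blank is in its rest at (409,273), ferrule end left near (387,267). The jig is at (283,217), with the red stop at (233,213) and the orange tab at (310,214). Things that could be taken for the blank: dark plain blank (415,214), turquoise (398,330), pink (458,321). I choose the pale wood one with the brass end. The scene view agrees, with the blank at (229,259) and its ferrule at (252,250).

```bash
cat > h.py <<'E'
import numpy as np, cv2
from scipy.spatial.transform import Rotation as R
def rot(a): return R.from_euler('xyz',a).as_matrix()
def ray(c,p):
    f=240/np.tan(np.radians(c['fov_y']/2)); p=np.asarray(p,float)
    return rot(c['attitude'])@np.array([(p[0]-c['cx'])/f,(p[1]-c['cy'])/f,1])
def onz(c,p,z):
    d=ray(c,p); o=c['position']; return o+d*(z-o[2])/d[2]
def tri(obs):
    A=np.zeros((3,3));b=np.zeros(3);L=[]
    for c,p in obs:
        d=ray(c,p);d/=np.linalg.norm(d);M=np.eye(3)-np.outer(d,d);A+=M;b+=M@c['position'];L.append((M,c['position']))
    x=np.linalg.solve(A,b); return x,[round(float(np.linalg.norm(M@(x-o)))*1e3,1) for M,o in L]
def proj(c,X):
    f=240/np.tan(np.radians(c['fov_y']/2)); v=rot(c['attitude']).T@(np.asarray(X)-c['position'])
    return np.array([c['cx']+f*v[0]/v[2],c['cy']+f*v[1]/v[2]])
def down(yaw): return [np.pi,0,yaw]
E
python3 - <<'E'
from plant import env, eyes
from h import *
c=eyes.calibration("top")
for n,p,z in (("fer",(387,267),.044),("tail",(434,276),.044),("stop",(233,213),.075),("tab",(310,214),.11),("jigR",(336,219),.02),("jigL",(229,216),.02),("dark",(415,214),.044),("mallet",(299,142),.03),("jar",(200,167),.085)):
    print(n,onz(c,p,z).round(3))
w=eyes.calibration("wrist"); T=rot(env.current_tcp_rot()); print(env.current_tcp_rot(), T.T@(w['position']-env.current_ee_pos()), (T.T@rot(w['attitude'])).round(3))
E
```

```text
fer [ 0.473 -0.242  0.044]
tail [ 0.45  -0.369  0.044]
stop [0.612 0.174 0.075]
tab [ 0.608 -0.033  0.11 ]
jigR [ 0.605 -0.103  0.02 ]
jigL [0.61  0.194 0.02 ]
dark [ 0.618 -0.317  0.044]
mallet [0.817 0.002 0.03 ]
jar [0.734 0.263 0.085]
[ 3.13989988e+00 -7.89013056e-05 -2.73083269e+00] [ 0.0831904   0.00038013 -0.16312662] [[ 0.001 -0.947 -0.32 ]
 [ 1.     0.001  0.   ]
 [ 0.    -0.32   0.947]]
```

Run:
```python
from plant import env, eyes
from h import *
import pickle
for y in (-1.75,1.39): print(y,env.inverse_kinematics([.462,-.305,.06],down(y)),env.inverse_kinematics([.61,-.05,.09],down(y+.17)))
V={}
for n,p in (("bA",[.40,-.32,.24]),("bB",[.53,-.32,.24]),("jA",[.67,.03,.27]),("jB",[.54,.03,.27])):
    env.move_to(p,down(-1.7)); env.pause(.15)
    c=eyes.calibration("wrist"); im=eyes.get_image("wrist"); V[n]=(c,im); print(n,env.current_t(),env.current_ee_pos().round(3))
pickle.dump(V,open("V.pkl","wb"))
g=lambda a,b:np.hstack([V[a][1],V[b][1]])[:,:,::-1]
for n,a,b in (("b","bA","bB"),("j","jA","jB")): cv2.imwrite(f"pics/{n}1.png",cv2.resize(g(a,b),(800,300),interpolation=cv2.INTER_AREA))
```

```text
-1.75 [-0.30084147  0.35376699 -0.148798    0.         -1.06823134  0.12163779] [ 0.17323971  0.43477924  0.05963544  0.         -1.19565252 -0.18244339]
1.39 [-0.30084147  0.35376699 -0.148798    0.         -1.06823134 -3.02154751] [ 0.17323971  0.43477924  0.05963544  0.         -1.19565252  2.95755661]
bA 1.3167 [ 0.399 -0.321  0.24 ]
bB 2.1 [ 0.529 -0.32   0.241]
jA 3.7083 [0.67  0.029 0.27 ]
jB 4.4917 [0.541 0.03  0.269]
```

View pics/b1.png

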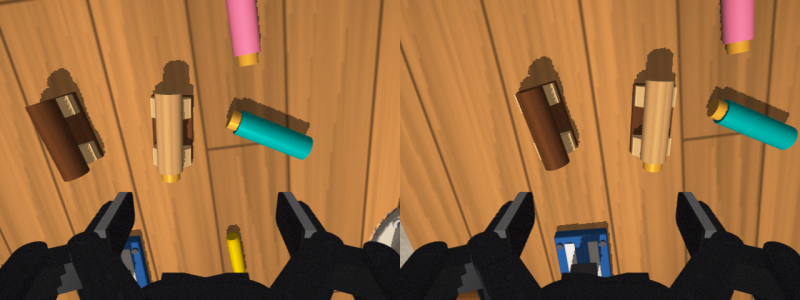

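View pics/j1.png

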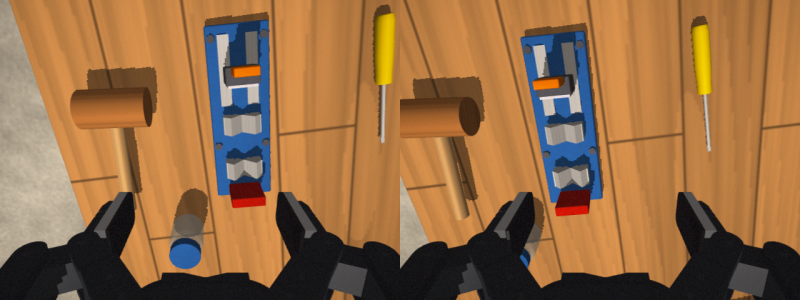

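b1: blank at about (172,135) in the left half and (656,125) in the right half (full-resolution about (275,216) and (410,200)), brass end facing down. Pink, turquoise and dark look-alikes are clearly separate. j1: the jig, with tab (242,71), V lands and red stop (247,195). Next, close crops to check the choice and set thresholds.

Run:
```python
from h import *
import pickle
V=pickle.load(open("V.pkl","rb"))
a=V["bA"][1][120:310,200:350]; b=V["bB"][1][110:300,340:490]
o=np.hstack([cv2.resize(x,None,fx=2.66,fy=2.66,interpolation=cv2.INTER_NEAREST) for x in (a,b)])
cv2.imwrite("pics/b2.png",o[:,:,::-1]); print(o.shape)
for n,pts in (("bA",[(275,180),(262,200),(275,260),(275,285),(251,260),(220,200),(285,200)]),("bB",[(410,150),(410,240),(405,268),(388,150),(350,200)])):
    hsv=cv2.cvtColor(V[n][1],cv2.COLOR_RGB2HSV)
    for p in pts: print(n,p,V[n][1][p[1],p[0]],hsv[p[1],p[0]])
a=V["jA"][1][20:340,310:450]; b=V["jB"][1][30:350,180:330]
o=np.hstack([cv2.resize(x,None,fx=1.8,fy=1.8,interpolation=cv2.INTER_NEAREST) for x in (a,b)])
cv2.imwrite("pics/j2.png",o[:,:,::-1]); print(o.shape)
```

```text
(505, 798, 3)
bA (275, 180) [212 156  94] [ 16 142 212]
bA (262, 200) [223 166 100] [ 16 141 223]
bA (275, 260) [204 150  89] [ 16 144 204]
bA (275, 285) [236 166  58] [ 18 192 236]
bA (251, 260) [218 169 111] [ 16 125 218]
bA (220, 200) [217 148  78] [ 15 163 217]
bA (285, 200) [179 133  80] [ 16 141 179]
bB (410, 150) [214 160  93] [ 17 144 214]
bB (410, 240) [230 176 105] [ 17 139 230]
bB (405, 268) [249 195  59] [ 21 195 249]
bB (388, 150) [228 183 120] [ 18 121 228]
bB (350, 200) [209 141  78] [ 14 160 209]
(576, 522, 3)
```

View pics/b2.png

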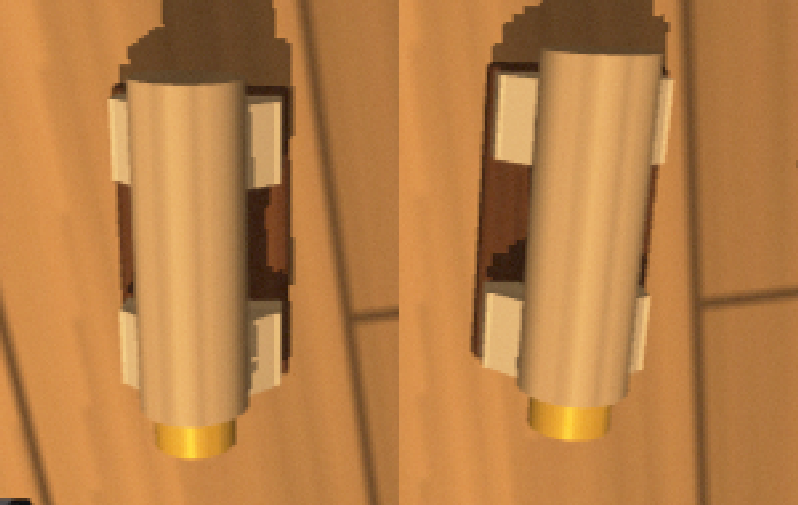

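View pics/j2.png

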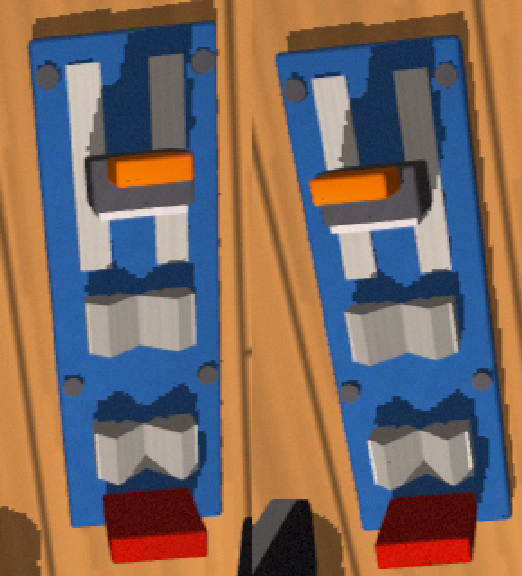

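The crops show a brass-ferruled pale wooden cylinder in its rest, so the choice is right. They also show the jig with its base corners, the tab, and the red stop, whose V-facing top edge is A (113,541)-(207,533) and B (382,541)-(473,531) in the crop. Next I triangulate from both views.

```bash
cat > m.py <<'E'
from h import *
import pickle
V=pickle.load(open("V.pkl","rb"))
s=2.66; A=lambda p:(200+p[0]/s-.5+.5/s,120+p[1]/s-.3); B=lambda p:(340+(p[0]-399)/s-.3,110+p[1]/s-.3)
cA,cB=V["bA"][0],V["bB"][0]
n=lambda v:v/np.linalg.norm(v)
def bis(c,f,L,Rr):
    nl=n(np.cross(ray(c,f(L[0])),ray(c,f(L[1])))); nr=n(np.cross(ray(c,f(Rr[0])),ray(c,f(Rr[1]))))
    if nl@nr<0: nr=-nr
    return n(nl+nr),np.arccos(nl@nr)/2
nA,hA=bis(cA,A,[(127,90),(143,405)],[(245,90),(248,405)])
nB,hB=bis(cB,B,[(541,60),(518,395)],[(662,60),(628,395)])
d=n(np.cross(nA,nB)); d*=np.sign(d[1])
P=np.linalg.lstsq(np.array([nA,nB,d]),np.array([nA@cA['position'],nB@cB['position'],d@[.462,-.305,.044]]),rcond=None)[0]
print("axis",P.round(4),"dir",d.round(3),"radius",[(np.linalg.norm(np.cross(P-c['position'],d))*np.sin(h)).round(4) for c,h in((cA,hA),(cB,hB))])
def along(c,f,p):   # point of axis nearest ray
    r=n(ray(c,f(p)));w=c['position']-P;k=r@d
    return ((d@w)-(r@w)*k)/(1-k*k)
for nm,pa,pb in (("tail",(186,82),(601,53)),("shoulder",(195,407),(573,397)),("tip",(195,452),(568,433))):
    print(nm,along(cA,A,pa).round(4),along(cB,B,pb).round(4))
t=np.mean([along(cA,A,(195,452))-.075,along(cB,B,(568,433))-.075,along(cA,A,(186,82))+.06,along(cB,B,(601,53))+.06])
C=P+d*t; print("centre",C.round(4),"yaw",np.arctan2(d[1],d[0]).round(4))
s2=1.8; a=lambda p:(310+p[0]/s2-.2,20+p[1]/s2-.2); b=lambda p:(180+(p[0]-252)/s2-.2,30+p[1]/s2-.2)
ja,jb=V["jA"][0],V["jB"][0]; Q={}
for nm,pa,pb in (("stopL",(113,541),(382,541)),("stopR",(207,533),(473,531)),("TL",(30,40),(277,55)),("TR",(216,22),(458,36)),("BR",(222,512),(511,518)),("BL",(71,527),(362,531)),
  ("tb_bl",(116,187),(316,206)),("tb_br",(192,180),(399,193)),("tb_tl",(108,160),(311,179)),("tb_tr",(192,152),(388,168)),("padL",(100,218),(333,231)),("padR",(188,213),(424,221))):
    Q[nm]=tri([(ja,a(pa)),(jb,b(pb))])[0]; print(nm,Q[nm].round(4),tri([(ja,a(pa)),(jb,b(pb))])[1])
x=n(((Q["BL"]+Q["BR"])-(Q["TL"]+Q["TR"]))[:2]); yaw=np.arctan2(x[1],x[0]); l=np.array([-x[1],x[0]])
oz=lambda c,f,p,z:onz(c,f(p),z)[:2]
print("jig yaw",yaw, "len",np.linalg.norm(((Q["BL"]+Q["BR"])-(Q["TL"]+Q["TR"]))[:2])/2, "wid",np.linalg.norm(Q["TL"]-Q["TR"]),np.linalg.norm(Q["BL"]-Q["BR"]),"stopw",np.linalg.norm(Q["stopL"]-Q["stopR"]))
cor=dict(TL=((30,40),(277,55)),TR=((216,22),(458,36)),BR=((222,512),(511,518)),BL=((71,527),(362,531)))
pl={k:(oz(ja,a,v[0],.02)+oz(jb,b,v[1],.02))/2 for k,v in cor.items()}
x=n(pl["BL"]+pl["BR"]-pl["TL"]-pl["TR"]);l=np.array([-x[1],x[0]]);yaw=np.arctan2(x[1],x[0])
ctr=sum(pl.values())/4; O=ctr+x*.0475; print("plane-fit yaw",yaw.round(4),"origin",O.round(4),"len",np.linalg.norm(pl["BL"]+pl["BR"]-pl["TL"]-pl["TR"])/2)
for nm,pa,pb,z in (("stopL",(113,541),(382,541),.075),("stopR",(207,533),(473,531),.075),("tb_bl",(116,187),(316,206),.11),("tb_br",(192,180),(399,193),.11),("padL",(100,218),(333,231),.069),("padR",(188,213),(424,221),.069)):
    for q in (oz(ja,a,pa,z),oz(jb,b,pb,z)): print(nm,"jig xy",((q-O)@x).round(4),((q-O)@l).round(4))
E
python3 m.py
```

```text
axis [ 0.4538 -0.3038  0.0439] dir [0.146 0.989 0.004] radius [np.float64(0.0198), np.float64(0.0195)]
tail -0.0598 -0.0607
shoulder 0.0594 0.0623
tip 0.0779 0.0768
centre [ 0.4539 -0.3027  0.0439] yaw 1.424
stopL [0.6406 0.1765 0.0626] [1.5, 1.5]
stopR [0.5856 0.1766 0.064 ] [2.2, 2.2]
TL [ 0.6534 -0.1004  0.0157] [0.5, 0.5]
TR [ 0.5555 -0.0966  0.0173] [0.0, 0.0]
BR [0.5659 0.1944 0.0188] [0.8, 0.8]
BL [0.6649 0.1915 0.0195] [0.3, 0.3]
tb_bl [ 0.6244 -0.0265  0.1044] [0.4, 0.4]
tb_br [ 0.5883 -0.0253  0.0928] [0.8, 0.8]
tb_tl [ 0.6261 -0.0381  0.0971] [0.4, 0.4]
tb_tr [ 0.5896 -0.0377  0.1022] [0.5, 0.5]
padL [ 0.6298 -0.0097  0.0656] [0.0, 0.0]
padR [ 0.5841 -0.0066  0.0579] [1.1, 1.1]
jig yaw 1.5333836726108343 len 0.29167173871013535 wid 0.09797132088518966 0.09897992330013207 stopw 0.055007531978867576
plane-fit yaw 1.5325 origin [0.6117 0.0946] len 0.29076536591929397
stopL jig xy 0.077 -0.0266
stopL jig xy 0.0734 -0.0221
stopR jig xy 0.0768 0.027
stopR jig xy 0.0716 0.0308
tb_bl jig xy -0.1213 -0.0179
tb_bl jig xy -0.1206 -0.0157
tb_br jig xy -0.1212 0.0152
tb_br jig xy -0.1229 0.0217
padL jig xy -0.104 -0.0223
padL jig xy -0.1039 -0.0211
padR jig xy -0.1024 0.0215
padR jig xy -0.1047 0.0252
```

Run:
```python
from plant import env, eyes
from h import *
import pickle
V=pickle.load(open("V.pkl","rb"))
for n,p in (("kA",[.54,.10,.22]),("kB",[.68,.10,.22])):
    env.move_to(p,down(-1.61)); env.pause(.2)
    c=eyes.calibration("wrist"); V[n]=(c,eyes.get_image("wrist")); print(n,env.current_t(),[proj(c,[.61,y,.05]).round(0) for y in(.05,.095,.17)])
pickle.dump(V,open("V.pkl","wb"))
o=[]
for n in("kA","kB"):
    c=V[n][0]; u,v=proj(c,[.611,.11,.05]); u0=int(np.clip(u-80,0,480)); v0=int(np.clip(v-120,0,240)); print(n,u0,v0)
    o.append(cv2.resize(V[n][1][v0:v0+240,u0:u0+160],None,fx=2.5,fy=2.5,interpolation=cv2.INTER_NEAREST))
cv2.imwrite("pics/k1.png",np.hstack(o)[:,:,::-1])
```

```text
kA 5.175 [array([241., 141.]), array([246., 194.]), array([255., 274.])]
kB 6.0417 [array([410., 133.]), array([408., 187.]), array([406., 267.])]
kA 167 90
kB 326 84
```

View pics/k1.png

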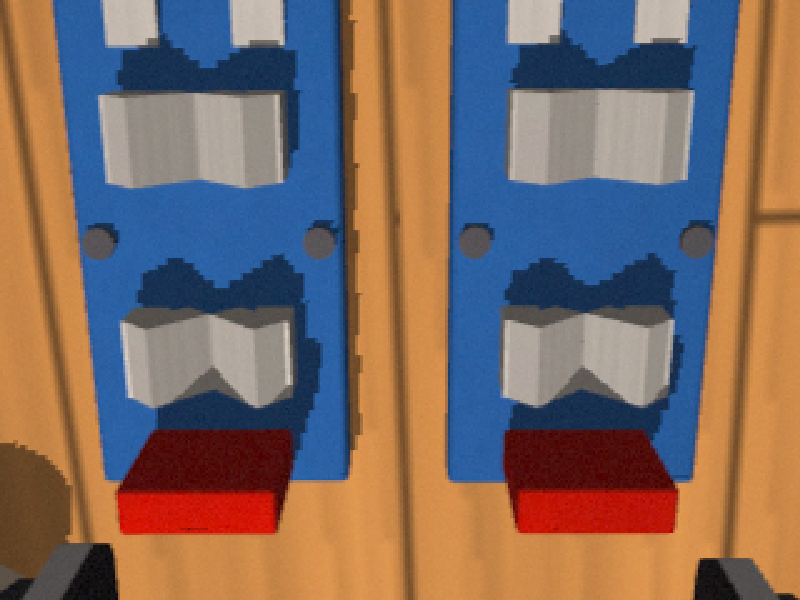

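Here the stop's V-side top edge is A (119,490)-(279,491) and B (515,490)-(677,490). The V bottom's far end is A (213,367) and B (583,367), with ridges at A (153/258,407) and B (537/639,407).

```bash
cat > m2.py <<'E'
from h import *
import pickle
V=pickle.load(open("V.pkl","rb")); s=2.5
A=lambda p:(167+p[0]/s-.3,90+p[1]/s-.3); B=lambda p:(326+(p[0]-400)/s-.3,84+p[1]/s-.3)
ca,cb=V["kA"][0],V["kB"][0]
yaw=1.5325;x=np.array([np.cos(yaw),np.sin(yaw)]);l=np.array([-x[1],x[0]]);O=np.array([.6117,.0946])
for nm,pa,pb,e in (("stopL",(119,490),(515,490),"75,-28,75"),("stopR",(279,491),(677,490),"75,28,75"),("stopbL",(121,532),(519,532),"93,-28,75"),("stopbR",(276,532),(675,532),"93,28,75"),
 ("ridgeL",(153,407),(537,407),"55,-19,49"),("ridgeR",(258,406),(639,407),"55,19,49"),("vee+55",(213,367),(583,367),"55,0,30"),("vee-25",(200,180),(598,178),"-25,0,30"),("vee-55",(194,95),(597,90),"-55,0,30"),
 ("BL",(106,480),(447,480),"100,-50,20"),("BR",(348,480),(691,480),"100,50,20")):
    X,r=tri([(ca,A(pa)),(cb,B(pb))]); z=float(e.split(',')[2])/1e3
    f=lambda q:(1e3*np.array([(q[:2]-O)@x,(q[:2]-O)@l])).round(1)
    print(nm,"exp",e,"tri",f(X),(X[2]*1e3).round(1),r,"planes",f(onz(ca,A(pa),z)),f(onz(cb,B(pb),z)))
E
python3 m2.py
```

```text
stopL exp 75,-28,75 tri [ 79.2 -28.5] 67.2 [0.2, 0.2] planes [ 75. -26.] [ 75.6 -29.4]
stopR exp 75,28,75 tri [78.8 28.1] 68.3 [0.0, 0.0] planes [75.4 29.1] [75.5 26.1]
stopbL exp 93,-28,75 tri [ 92.3 -27.3] 73.5 [0.2, 0.2] planes [ 91.3 -26.8] [ 91.7 -27.4]
stopbR exp 93,28,75 tri [92.1 27.2] 73.8 [0.1, 0.1] planes [91.3 27.4] [91.6 26.8]
ridgeL exp 55,-19,49 tri [ 55.6 -19.3] 47.3 [0.2, 0.2] planes [ 54.8 -18.8] [ 55.1 -19.5]
ridgeR exp 55,19,49 tri [56.7 18.5] 44.2 [0.3, 0.3] planes [54.4 19.2] [55.1 17.3]
vee+55 exp 55,0,30 tri [46.5 -0.1] 29.4 [0.1, 0.1] planes [46.2 -0. ] [46.4 -0.2]
vee-25 exp -25,0,30 tri [-24.7   0.4] 33.1 [0.0, 0.0] planes [-24.3  -0.2] [-24.2   1. ]
vee-55 exp -55,0,30 tri [-53.8  -0.8] 27.9 [0.4, 0.4] planes [-53.6  -0.4] [-54.2  -1.2]
BL exp 100,-50,20 tri [100.6 -50. ] 14.6 [0.2, 0.2] planes [ 98.2 -48.3] [ 97.8 -50.3]
BR exp 100,50,20 tri [100.   49.2] 15.9 [0.3, 0.3] planes [98.3 49.4] [97.8 47.8]
```

Jig pose is confirmed to about 1 mm (the points land on their nominal places and sizes) and the blank's axis is at 43.9 mm. Grasping now.

Run:
```python
from plant import env, eyes
from h import *
C=np.array([.4539,-.3027]); o=down(1.424-np.pi)
env.move_to([*C,.13],o); env.gripper_to(.072)
env.move_linear([*C,.0225],o,rate=.1); print("F",env.current_force().round(2),env.current_ee_pos().round(4))
env.gripper_to(0.0,grip_force=30); env.pause(.2)
print("open",env.current_opening(),env.current_gripper_force(),env.current_force().round(2))
env.move_linear([*C,.14],o,rate=.1); env.pause(.2)
print("lift",env.current_opening(),env.current_gripper_force(),env.current_force().round(2),env.current_ft_torque().round(3),env.current_t())
im=eyes.get_image("wrist"); cv2.imwrite("pics/g1.png",im[:,:,::-1])
```

```text
F [-0.54 -0.35  0.24] [ 0.4544 -0.303   0.0232]
open 0.03775462800200231 30.365713834762573 [4.55 1.47 5.7 ]
lift 0.037872977538374625 30.057479739189148 [ 0.41  0.86 -1.36] [-0.026  0.034 -0.024] 11.4083
```

View pics/g1.png

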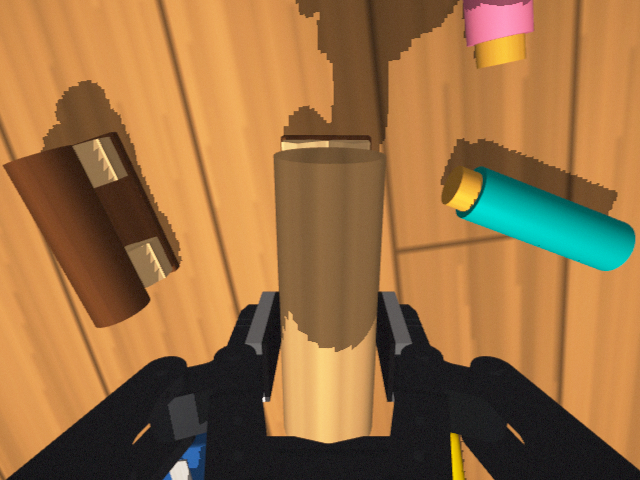

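The blank is held between the pads, square to them and level, with the tail arc near (330,155); the load is 1.36 N, about 0.14 kg. Now I lay it in the V with contact sensing.

```bash
cat >> h.py <<'E'
YJ=1.5325; XJ=np.array([np.cos(YJ),np.sin(YJ)]); LJ=np.array([-XJ[1],XJ[0]]); OJ=np.array([.6117,.0946]); DJ=down(YJ-np.pi)
def jig(x,y,z): return [*(OJ+x*XJ+y*LJ),z]
E
python3 - <<'E'
from plant import env, eyes
from h import *
p=env.current_ee_pos(); env.move_linear([p[0],p[1],.19],rate=.2)
env.move_to(jig(-.010,0,.19),DJ); env.move_linear(jig(-.010,0,.055),DJ,rate=.12); env.pause(.3)
f0=env.current_force(); print("f0",f0.round(2),env.current_ee_pos().round(4))
z=.055
while z>.030:
    z-=.001; env.move_linear(jig(-.010,0,z),DJ,rate=.02); env.pause(.05)
    f=env.current_force()-f0
    if z<.046: print(round(z,4),f.round(2))
    if f[2]>3: break
print(env.current_t(),env.current_ee_pos().round(4),env.current_ft_torque().round(3),env.current_opening())
cv2.imwrite("pics/p1.png",np.hstack([cv2.resize(eyes.get_image(n),(400,300)) for n in("wrist",)]+[cv2.resize(eyes.get_image("scene")[200:320,300:460],(400,300))])[:,:,::-1])
E
```

```text
f0 [-0.04  0.57 -2.17] [0.6115 0.0847 0.0553]
0.046 [ 0.24 -0.61  0.23]
0.045 [-0.18 -0.03  0.31]
0.044 [ 0.03 -0.72 -0.04]
0.043 [-0.43 -1.04 -0.29]
0.042 [ 0.13 -0.09  0.99]
0.041 [ 0.63 -0.05  0.25]
0.04 [ 0.2  -0.49  0.58]
0.039 [ 0.55 -0.34  1.14]
0.038 [3.51 0.03 4.61]
20.075 [0.6122 0.0847 0.0387] [-0.2   -0.84   0.053] 0.03767420063844417
```

View pics/p1.png

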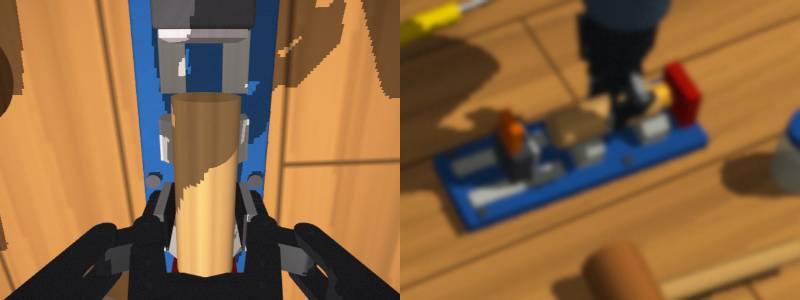

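The blank lies between the lands, clear of the jaw, and the ferrule faces the stop. Contact is slightly one-sided, so I trim that before releasing.

Run:
```python
from plant import env, eyes
from h import *
f0=np.array([0,.5,-1.8]); y=0;z=.038
for k in range(6):
    f=env.current_force()-f0; print(round(y,4),round(z,4),f.round(2))
    if f[2]>4 and abs(f[0])<1.5: break
    if abs(f[0])>1: y-=.0004*np.sign(f[0])
    if f[2]<4: z-=.0005
    env.move_linear(jig(-.010,y,z),DJ,rate=.02); env.pause(.1)
env.gripper_to(.045); env.pause(.1); env.gripper_to(.070)
print("rel",env.current_force().round(2),env.current_ee_pos().round(4))
env.move_linear(jig(-.010,y,.15),DJ,rate=.15)
env.move_to(jig(-.06,y,.22),DJ); env.pause(.15)
import pickle
c=eyes.calibration("wrist"); im=eyes.get_image("wrist"); pickle.dump((c,im),open("W.pkl","wb")); cv2.imwrite("pics/r1.png",im[:,:,::-1])
print(env.current_t(),env.current_force().round(2))
```

```text
0 0.038 [ 3.08 -0.45  4.36]
-0.0004 0.038 [ 3.35 -0.74  6.68]
-0.0008 0.038 [ 2.95 -0.58  7.06]
-0.0012 0.038 [ 1.88 -0.04  6.31]
-0.0016 0.038 [ 1.78 -0.06  5.79]
-0.002 0.038 [ 0.08 -0.43  7.51]
rel [-0.38  0.7  -0.42] [0.6133 0.0845 0.038 ]
24.1667 [ 0.17 -0.45  0.07]
```

View pics/r1.png

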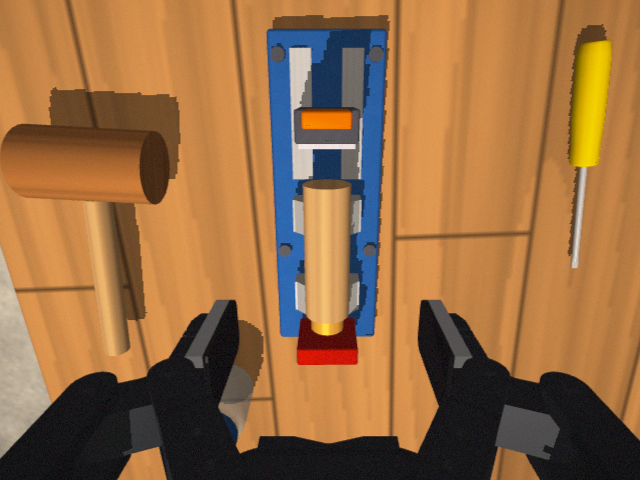

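The blank is seated in the V with its ferrule just short of the stop at (327,325), and the jaw tab is at (327,119). Next I push the jaw from behind the tab.

Run:
```python
from plant import env, eyes
from h import *
import pickle
c,im=pickle.load(open("W.pkl","rb"))
f=lambda q:(1e3*np.array([(q[:2]-OJ)@XJ,(q[:2]-OJ)@LJ])).round(1)
for nm,p,z in (("axT",(326.5,190),.0583),("axB",(328,310),.0583),("tabTopFront",(326,129),.11),("tabBack",(326,110),.11),("padL",(299,147),.069),("padR",(355,147),.069),("stopL",(298,347),.075),("stopR",(358,347),.075)): print(nm,f(onz(c,p,z)))
env.gripper_to(0.0)
yo=-.001
env.move_to(jig(-.165,yo,.15),DJ); env.move_linear(jig(-.165,yo,.086),DJ,rate=.12); env.pause(.3)
f0=env.current_force(); print("f0",f0.round(2),env.current_t(),"open",env.current_opening())
x=-.165;log=[]
while x<-.085:
    x+=.004 if x<-.120 else .001
    env.move_linear(jig(x,yo,.086),DJ,rate=.05)
    F=env.current_force()-f0; fx=-(F[:2]@XJ); log.append((round(x,3),fx.round(1)))
    if fx>18: break
env.pause(.3); F=env.current_force()-f0; p=env.current_ee_pos()
print(log); print("hold",F.round(2),f(p),env.current_t())
```

```text
axT [-67.8  -0.8]
axB [44.7  0.6]
tabTopFront [-121.    -1.2]
tabBack [-133.    -1.2]
padL [-104.2  -22.1]
padR [-104.3   21.2]
stopL [ 72.7 -26.5]
stopR [72.8 27.6]
f0 [-0.62 -0.39  0.11] 26.3833 open 0.00013963862800464778
[(-0.161, np.float64(0.1)), (-0.157, np.float64(0.1)), (-0.153, np.float64(0.0)), (-0.149, np.float64(-0.6)), (-0.145, np.float64(0.1)), (-0.141, np.float64(0.3)), (-0.137, np.float64(0.7)), (-0.133, np.float64(0.6)), (-0.129, np.float64(-0.9)), (-0.125, np.float64(0.5)), (-0.121, np.float64(0.8)), (-0.117, np.float64(-0.2)), (-0.116, np.float64(0.7)), (-0.115, np.float64(0.3)), (-0.114, np.float64(1.9)), (-0.113, np.float64(2.2)), (-0.112, np.float64(3.0)), (-0.111, np.float64(2.1)), (-0.11, np.float64(3.7)), (-0.109, np.float64(2.7)), (-0.108, np.float64(2.8)), (-0.107, np.float64(2.9)), (-0.106, np.float64(3.2)), (-0.105, np.float64(3.0)), (-0.104, np.float64(3.7)), (-0.103, np.float64(2.8)), (-0.102, np.float64(2.7)), (-0.101, np.float64(3.1)), (-0.1, np.float64(1.9)), (-0.099, np.float64(4.9)), (-0.098, np.float64(6.5)), (-0.097, np.float64(10.2)), (-0.096, np.float64(11.2)), (-0.095, np.float64(13.5)), (-0.094, np.float64(16.2)), (-0.093, np.float64(18.5))]
hold [ -1.56 -17.8    3.52] [-98.  -1.] 35.6833
```

Run:
```python
from plant import env, eyes
from h import *
f=lambda q:(1e3*np.array([(q[:2]-OJ)@XJ,(q[:2]-OJ)@LJ])).round(1)
env.move_linear(jig(-.125,-.001,.088),DJ,rate=.1); env.move_linear(jig(-.125,-.001,.16),DJ,rate=.2)
env.move_to(jig(-.06,-.002,.22),DJ); env.pause(.15)
c=eyes.calibration("wrist"); im=eyes.get_image("wrist"); cv2.imwrite("pics/s1.png",im[:,:,::-1])
h=cv2.cvtColor(im,cv2.COLOR_RGB2HSV); roi=np.zeros(im.shape[:2],bool); roi[60:400,260:400]=1
def m(lo,hi): return np.argwhere((cv2.inRange(h,lo,hi)>0)&roi)
for nm,lo,hi,z in (("tab",(10,230,200),(16,255,255),.11),("brass",(18,175,150),(26,255,255),.0733),("redtop",(0,220,170),(4,255,255),.075)):
    q=m(lo,hi); a=q.min(0);b=q.max(0); print(nm,len(q),"rows",a[0],b[0],"cols",a[1],b[1],f(onz(c,((a[1]+b[1])/2,a[0]),z)),f(onz(c,((a[1]+b[1])/2,b[0]+1),z)))
w=im[100:350,327].astype(int); print([ (100+i,*w[i]) for i in range(25,130,4)])
print(env.current_t())
```

```text
tab 451 rows 179 192 cols 303 349 [-88.2  -1.3] [-78.3  -1.3]
brass 86 rows 186 191 cols 305 334 [-75.2  -6.4] [-70.4  -6.4]Traceback (most recent call last):
  File "<stdin>", line 10, in <module>
    return umr_minimum(a, axis, None, out, keepdims, initial, where)
ValueError: zero-size array to reduction operation minimum which has no identity
```

The tab now reads -88 to -78 mm against a nominal -90 to -78 mm when closed: the jaw bears on the blank and the ferrule is at the stop. Now I press.

Run:
```python
from plant import env, eyes
from h import *
f=lambda q:(1e3*np.array([(q[:2]-OJ)@XJ,(q[:2]-OJ)@LJ])).round(1)
X,y=.0,-.001
env.move_to(jig(X,y,.12),DJ); env.move_linear(jig(X,y,.088),DJ,rate=.1); env.pause(.4)
f0=np.mean([env.current_force() for _ in range(3)],0); print(f0.round(2),env.current_t())
z=.084; log=[]
while z>.066:
    z-=.0005; env.move_linear(jig(X,y,z),DJ,rate=.02); env.pause(.05)
    F=env.current_force()-f0; log.append((round(z,4),F[2].round(1),(F[:2]@XJ).round(1),(F[:2]@LJ).round(1)))
    if F[2]>16.5: break
print(log[-14:])
for _ in range(4):
    env.pause(.25); F=env.current_force()-f0; print(F.round(2),f(env.current_ee_pos()),env.current_ee_pos()[2].round(4),env.current_t())
```

```text
[-0.38  0.09  0.86] 38.7083
[(0.0725, np.float64(-0.5), np.float64(1.0), np.float64(-1.0)), (0.072, np.float64(-1.4), np.float64(-0.1), np.float64(-0.8)), (0.0715, np.float64(-0.4), np.float64(0.4), np.float64(-0.8)), (0.071, np.float64(-1.1), np.float64(0.2), np.float64(-0.3)), (0.0705, np.float64(-0.6), np.float64(-0.2), np.float64(-0.9)), (0.07, np.float64(-0.7), np.float64(-0.1), np.float64(1.0)), (0.0695, np.float64(-0.5), np.float64(-0.2), np.float64(-0.6)), (0.069, np.float64(-0.5), np.float64(0.5), np.float64(-1.4)), (0.0685, np.float64(-1.2), np.float64(-0.7), np.float64(-0.2)), (0.068, np.float64(-0.9), np.float64(0.6), np.float64(0.1)), (0.0675, np.float64(0.1), np.float64(-0.0), np.float64(0.0)), (0.067, np.float64(-0.5), np.float64(0.5), np.float64(-1.7)), (0.0665, np.float64(-1.2), np.float64(0.0), np.float64(-0.6)), (0.066, np.float64(-1.3), np.float64(-0.4), np.float64(-0.9))]
[ 0.82  0.19 -1.49] [ 0. -1.] 0.066 49.8833
[ 0.62  0.09 -1.31] [ 0. -1.] 0.066 50.1333
[ 0.13  0.78 -0.64] [ 0. -1.] 0.066 50.3833
[ 0.37 -0.42 -0.56] [ 0. -1.] 0.066 50.6333
```

No contact where the blank's top should be, so something is off. I'll check the readings and the saved picture numerically before moving on.

Run:
```python
from plant import env, eyes
from h import *
print(env.current_opening(),env.current_gripper_force(),env.current_ee_pos(),env.current_tcp_rot(),env.current_force(),env.current_ft_torque())
im=cv2.imread("pics/s1.png")[:,:,::-1]; r1=cv2.imread("pics/r1.png")[:,:,::-1]
for a,n in((im,"s1"),(r1,"r1")):
    h=cv2.cvtColor(np.ascontiguousarray(a),cv2.COLOR_RGB2HSV)
    def ch(p):
        H,S,Vv=map(int,p)
        if Vv<70: return '#'
        if S<60: return 'g'
        if 100<H<125: return 'B'
        if H<6 or H>170: return 'R'
        if S>215 and H<17: return 'O'
        if S>175 and H>=17: return 'Y'
        if S<152: return 'w'
        return '.'
    print(n)
    for r in range(100,376,7): print(r,''.join(ch(h[r,q]) for q in range(250,420,3)))
```

```text
-0.00016967591802722582 0.0 [0.6127138  0.09459502 0.0660228 ] [-3.14152822e+00  2.06812397e-05 -1.60902561e+00] [-0.01011091 -0.33034932  0.30130659] [-0.02461145 -0.00800419 -0.05703717]
s1
100 .......BBBBBBBgggggggBBBBBBBBBBgggggggBBBBBBB............
107 .......BBBBBBBgggggggBBBBBBBBBBgggggggBBBBBBB............
114 .......BBBBBBBgggggggBBBBBBBBBBgggggggBBBBBBBw...........
121 .......BBBBBBBgggggggBBBBBBBBBBgggggggBBBBBBB............
128 .......BBBBBBBgggggggBBBBBBBBBBgggggggBBBBBBB............
135 .......gBBBBBBgggggggBBBBBBBBBBgggggggBBBBBBB............
142 .......wBBBBBBgggggggBBBBBBBBBBgggggggBBBBBBg............
149 .......wBBBBBBgggggggBBBBBBBBBBgggggggBBBBBBw............
156 .......wBBBBBBgggggggBBBBBBBBBBgggggggBBBBBBw............
163 ........BBBBBBBgg###################ggBBBBBB.............
170 ........BBBBBBBggggOOOOOOOOOOOOOO#gggBBBBBBB.............
177 ........BBBBBBBgggOOOOOOOOOOOOOOOOgggBBBBBBB.............
184 ........BBBBBBBBggOYYOOOOOOOOOOOOOggBBBBBBBB.............
191 ........BBBBBBBBggOYYYYYYYYYYYYYOOggBBBBBBBB.............
198 ........BBBBBBBggggggggggggggggggggg
[... 3354 characters left out ...]
BBBw..............
303 ..........BBBBBggggwwwwwwwwwwwwwwggggBBBBB...............
310 ..........BBBBBBBggwwwwwwwwwwwwwwggBBBBBBB...............
317 ..........BBBBBBBBBwwwwwwwwwwwwwwBBBBBBBBB...............
324 ..........BBBBBBBRRRRYYYYYYYYYY.RRR#BBBBBB...............
331 ..........gBBBBBBRRRROYYYYYYYY.RRRRwBBBBBB..............w
338 .................RRRRRRRRRRRRRRRRRRR....................#
345 ................RRRRRRRRRRRRRRRRRRRR....................w
352 ................RRRRRRRRRRRRRRRRRRRR.....................
359 .w..............RRRRRRRRRRRRRRRRRRRR.....................
366 .........................................................
373 .w.......................................................
```

The picture shows the blank correctly in place, with tail against jaw. The shut fingertips appear at row 296 instead of about 270, so the real finger ends sit about 20 mm behind the nominal TCP. The grasp's 37.8 mm chord agrees with that. Contact should come near z ≈ 0.058, so I continue down with sensing.

Run:
```python
from plant import env, eyes
from h import *
f0=np.array([0,0,-.1]); X,y=.0,-.001; z=.066; log=[]; fz=0
while z>.044 and env.current_t()<62:
    z-=.001 if fz<7 else .0005
    env.move_linear(jig(X,y,z),DJ,rate=.02)
    F=env.current_force()-f0; fz=F[2]; log.append((round(z,4),float(fz.round(1)),float((F[:2]@XJ).round(1)),float((F[:2]@LJ).round(1))))
    if fz>16: break
print(log,env.current_t())
for _ in range(3):
    env.pause(.2); print((env.current_force()-f0).round(2),env.current_ft_torque().round(3),env.current_ee_pos().round(4),env.current_t())
```

```text
[(0.065, 0.4, -0.5, -0.6), (0.064, 0.4, -0.5, 0.6), (0.063, 0.4, 0.2, 0.3), (0.062, 0.6, -0.2, 0.9), (0.061, -0.9, 0.5, -0.2), (0.06, -0.3, -0.4, -0.1), (0.059, -0.1, 0.4, -0.0), (0.058, -0.0, 0.7, -0.3), (0.057, 0.3, -0.4, 0.4), (0.056, 5.2, -0.9, 2.4), (0.055, 10.9, -0.4, 3.6), (0.0545, 12.8, 0.7, 6.5), (0.054, 15.6, -0.7, 7.2), (0.0535, 16.6, 0.2, 8.1)] 54.1333
[-7.85  0.36 18.12] [ 0.211  2.789 -0.004] [0.613  0.0946 0.0566] 54.3333
[-7.99  0.7  17.42] [0.224 2.815 0.016] [0.613  0.0945 0.0566] 54.5333
[-7.76  1.74 17.64] [ 0.186  2.824 -0.008] [0.613  0.0945 0.0566] 54.7333
```

Pressing at 17.5 N, but with 8 N of side force, which would load the V unevenly. I trim sideways until that vanishes.

Run:
```python
from plant import env, eyes
from h import *
f0=np.array([0,0,-.1]); X,y,z=.0,-.001,.0535
g=lambda:np.mean([env.current_force() for _ in range(3)],0)-f0
for k in range(14):
    F=g(); lat=F[:2]@LJ; print(round(y,4),round(z,4),F[2].round(1),(F[:2]@XJ).round(1),lat.round(1),env.current_ee_pos().round(4),env.current_t())
    if (abs(lat)<1.2 and 15<F[2]<20) or env.current_t()>61: break
    y+=np.clip(lat*.00015,-.0008,.0008)
    if F[2]<15.5: z-=.0004
    if F[2]>19.5: z+=.0004
    env.move_linear(jig(X,y,z),DJ,rate=.02); env.pause(.08)
```

```text
-0.001 0.0535 17.6 1.4 7.8 [0.613  0.0945 0.0566] 54.7333
-0.0002 0.0535 16.7 0.9 6.2 [0.613  0.0945 0.0567] 55.0667
0.0006 0.0535 13.7 -0.4 3.1 [0.6129 0.0946 0.0567] 55.4
0.0011 0.0531 15.1 -0.8 3.7 [0.6129 0.0946 0.0566] 55.7333
0.0016 0.0527 15.1 -0.3 0.8 [0.6129 0.0946 0.0566] 56.0667
```

Run:
```python
from plant import env, eyes
from h import *
g=lambda:np.mean([env.current_force() for _ in range(3)],0)-np.array([0,0,-.1])
env.move_linear(jig(0,.0022,.0521),DJ,rate=.02); env.pause(.3); F=g(); print(F.round(2),(F[:2]@LJ).round(1),env.current_t())
if abs(F[:2]@LJ)<2.2 and 14<F[2]<21: print(env.hand_in())
```

```text
[-1.51 -0.61 16.52] 1.5 56.6167
the job is handed in; nothing more can be done
None
```

The job is handed in at 56.6 s: the blank is in the V with its ferrule against the red stop, the jaw closed on its tail after an 18 N push, and the fingers still pressing at about 16.5 N with about 1.5 N of side force.

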